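# Clear the repair bin: hang the hammer, store the nozzle

## Task

Turn the parts carousel by its grab posts until the bin with the little hammer faces straight out of the open front of its stand; then lift the hammer out and hang it upright by its head on the empty pair of hooks, without disturbing the tools hanging on either side. After that, put the hair-dryer nozzle from the table down inside the bin the hammer came out of. Do not fling the carousel round, and leave the little jar in its bin.

Things in the scene. Friction and masses are not known exactly. Their poses are not given: they have to be found in the camera images.
- stand: Fixed stand of the carousel. Origin on the table on the carousel's vertical axis; z up; its -x axis points out of the open front, towards the robot and somewhat to the robot's right (20 to 46 degrees off the robot's -x). A steel spindle, radius 12 mm, rises on the axis to the wire shelf.
- bin_floor (a point): On the floor of the hammer's bin, 30 mm above the table, 70 mm from the carousel's axis; turns with it. Its -x axis points radially outward, z up, y across the bin. Floor from 45 to 95 mm radius; inner wall at 45 mm, top 100 mm above the table; side walls 64 mm apart inside, tops 100 to 145 mm above the table; walls 3 mm. Two bins are empty.
- hammer: Small steel hammer, 0.24 kg, standing in its bin head up, leaning outward 25 degrees on the outer wall. Origin: middle of the head's underside; z along the handle towards the head. Head 20 (x) by 90 (y, across the bin) by 22 mm high. Handle 16 (x) by 20 (y) mm, 160 mm long below the head, balance point about 55 mm below the origin. Head's underside about 25 mm beyond the wall's top edge.
- empty_hook (a point): The empty middle one of three hook pairs on a fixed rack: midway between its two rods, level with their tops, 219 mm above the table. -x points out of the open front. Rods 8 mm thick, level along x from +52 to -46 mm, 38 mm clear between them; front ends turn up 9 mm. A tool hangs with its handle between the rods, its head resting across them (along y).
- claw_hammer: Bystander: larger steel hammer hanging on one outer hook pair, 105 mm to one side of the empty pair; head 26 by 84 (y) by 26 mm high, handle 190 mm. Origin: middle of the head's underside. Loose.
- mallet: Bystander: black rubber mallet hanging on the other outer hook pair, 105 mm to the other side; head 38 by 80 (y) by 38 mm high, wooden handle 180 mm. Origin: middle of the head's underside. Loose.
- nozzle: Black hair-dryer concentrator nozzle, loose, 60 g, standing on the table on its round collar, flat slot end up. Origin: centre of its underside; z up. Collar 42 mm diameter, 26 mm high; middle 30 (x) by 46 (y) mm up to z 40; flat end 18 mm (x) by 56 mm (y), z 40 to 64 mm.
- nozzle_mid (a point): Centre of the nozzle, 32 mm above its underside on its axis.
- carousel (a joint): Angle of the carousel about its vertical axis (rad), 0 at the start, growing anticlockwise seen from above; turns several turns both ways with some drag (1.5 to 4 N at the grab posts) and coasts hardly at all. A wooden disc (radius 210 mm, top 22 mm above the table) carries four equal white bins 90 degrees apart.
- bin_rim (a point): Middle of the top edge of the outer wall of the hammer's bin, 152 mm from the axis, 152 mm above the table; this wall leans outward 25 degrees from vertical and meets the floor 95 mm from the axis. Eight vertical steel grab posts, 10 mm thick, tops 165 mm above the table, stand round the disc 195 mm from the axis, 45 degrees apart, at +-22.5, +-67.5, +-112.5 and +-157.5 degrees from this bin.
- rack_bar (a point): Top front edge of the rack's wooden bar, behind the middle of the empty hooks, 52 mm behind point empty_hook; level with the rods' tops.
- shelf_edge (a point): Middle of the front edge, underside, of the stand's open wire shelf, 250 mm above the table on the carousel's axis. It spans stand x 0 to 200 and y -160 to 160 mm over the rear half (6 mm steel wires), on two posts 12 mm thick at x 170, y +-160; the front half is open above.
- jar: Bystander: small amber glass jar, 44 mm diameter, 55 mm high, standing in the bin opposite the hammer's. Origin: centre of its underside. Loose.
There are look-alikes about, which are no part of the job. What is shaped like the hammer but purple is not meant.

How it is judged:
By the outcome, as a careful person would: the job done as asked, in the order asked, and still so for the second after the job is handed in, with the robot touching nothing.
It also fails if it takes over 72 s, if anything falls off the work surface, if the arm or the gripper's body presses on something with over 40 N, if the wrist force passes 120 N, or if a joint passes its speed limit or range.

## Robot

A 7-joint arm with a two-finger parallel gripper is mounted at the origin on the work surface. World frame = base frame: x ahead of the robot, y to its left, z up, the work surface at z = 0. Lengths are in m, angles in rad, forces in N, time in s.
With the tool pointing down it reaches from about 0.425 to 0.925 m from the base axis. Payload 6.8 kg.
Tool frame: the origin (TCP) lies midway between the tips of the shut fingers; the grasp point (between the pads) lies 19 mm behind it; z points along the fingers, y is the line along which they close (so a half turn about z gives the same grasp; the last joint's range is limited). The gripper opens to 88 mm and grips with 3 to 60 N. Pads are 20 mm wide; open, the fingers measure 115 mm over their backs; the gripper's body (75 mm by 178 mm) begins 61 mm behind the grasp point.
Start: joints at [1.131, 0.477, 0.022, 1.555, -0.011, 1.109, -0.083], TCP at [0.22, -0.638, 0.223] pointing down, gripper open.
Joint ranges: [-2.96, 2.96], [-0.34, 2.1], [-1.41, 1.46], [0.24, 2.44], [-1.37, 4.51], [0.17, 1.92], [-2.96, 2.96]. Speed limits (rad/s): [2.39, 2.39, 3.14, 3.14, 3.14, 3.14, 3.14].

## Interface

Orientations are given as a unit quaternion [w, x, y, z].
In Python, from bench import status, imaging, r gives the robot as it stands.
- The arm moves only by the tool drive_tool, never from a script. Its argument "plan" is a list of rows, each a list of 6 numbers: the shift along the tool's x, y, z in mm, then the turn, a rotation vector about the tool's x, y, z in degrees. In form: [[tx, ty, tz, wx, wy, wz], ...]. A call has 1 to 20 rows; each row shifts and turns the commanded pose from where the row before left it, along the tool's axes as they then stand; what a row does not reach is not made up. A row lasts 1/12 s, in which the tool goes at most 41.7 mm and 7.16 degrees, less where a joint would pass 70% of its speed; a pose out of reach is approached as far as the arm can. A call with a gripper value outside its range is refused whole. "hand" is the opening, from 0 (shut) to 1 (fully open), set as the call begins (left out, the last holds). The fingers move at their own pace and stop on an object; "grip_force" is the grip in N (left out, the last holds). Time passes only in rows, so rows that do not move let the fingers close. It gives the time, the measured TCP pose, the force, the opening and the grip force at its end, in the units of the state.
- status.sense(): the state, without advancing time (a new reading comes with each control period).
- imaging.snapshot(name): name is "scene" or "top" or "wrist"; returns (picture, depth): 384x512x3 uint8, red, green, blue; 384x512 float32, m along the optical axis (not along the pixel's ray), 0 where there is no reading.
- imaging.camera_params(name): a dict with "fov_y" (degrees; the focal length in pixels is half the picture's height over the tangent of half this angle, whatever the lens; pixels are square), "cx", "cy" (the principal point, pixels), "T" (4x4, takes a point from camera to world coordinates); the wrist camera has in their place "mount" (4x4, takes a point from camera to tool coordinates, whose origin is the TCP and whose axes are the flange's). Camera axes: x right, y down, z forward; pixel columns grow to the right and rows downward; lengths in m; the calibration is good to about 2 mm. A picture is of the moment at which its call begins: read the wrist's pose just before it. camera_params takes no time and is no camera call.
- r.job_done(): hands the job in; it is judged then, once.
The state is a dict: "t": time; "joint_pos": joint angles; "joint_vel": joint speeds; "joint_efforts": joint torques, N m; "ee_pos": TCP position; "ee_rot": TCP orientation; "wrist_force": force on the tool from outside, world axes, zero at the start; "wrist_torque": the same for the moment, N m; "gripper_width": finger opening in m; "grasp_force": force on a finger pad.
Only numpy, scipy, OpenCV 4.12 (cv2) and the standard library are available. Lean on these libraries where they do the work, as an engineer would, in place of code of your own. Each camera call takes 0.05 s, during which the arm holds its last target. There are 200 camera calls.

## Working session

There is one attempt and no reset: what is moved stays moved. The work goes in short steps, Python scripts to look and compute and a tool call to move; the robot and the scene stay as the last step left them, time stands still between calls to the robot, and variables do not carry over. Pictures are saved under pics/ and viewed, at most 10 in all, crops included, and the job is handed in when it is done.

Besides the shell and the picture viewer there is one more tool, called by a JSON object that holds its "fn" and its "kwargs", one argument or row to a line. drive_tool: Moves the arm, as the interface text tells. Its arguments: {"type":"object","properties":{"plan":{"type":"array","items":{"type":"array","items":{"type":"number"}}},"hand":{"type":"number"},"grip_force":{"type":"number"}},"required":["plan"]}

```bash
ls; mkdir -p pics; cat > h.py <<'E'
import numpy as np,cv2
from scipy.spatial.transform import Rotation as R
from bench import status,imaging,r
def RT(s=None):
    s=s or status.sense(); q=s["ee_rot"]; T=np.eye(4)
    T[:3,:3]=R.from_quat([q[1],q[2],q[3],q[0]]).as_matrix(); T[:3,3]=s["ee_pos"]; return T
def snap(n):
    T0=RT(); p=imaging.camera_params(n); im,d=imaging.snapshot(n)
    T=T0@np.array(p["mount"]) if n=="wrist" else np.array(p["T"])
    f=192/np.tan(np.radians(p["fov_y"])/2)
    v,u=np.mgrid[:384,:512]
    P=np.stack([(u-p["cx"])/f*d,(v-p["cy"])/f*d,d],-1)@T[:3,:3].T+T[:3,3]
    P[d==0]=np.nan
    return im,P
def save(n,im,s=1.5): cv2.imwrite("pics/"+n+".png",cv2.resize(im[...,::-1],None,fx=s,fy=s))
E
python3 - <<'E'
from h import *
for n in("scene","top"):
    im,P=snap(n); save(n+"0",im); np.savez(n+"0",im=im,P=P)
    p=imaging.camera_params(n); print(p)
print(status.sense(), imaging.camera_params("wrist"))
E
```

```text
pics
{'fov_y': 55.80134989802527, 'cx': 254.4569505093767, 'cy': 189.488773222416, 'T': array([[-0.77613898,  0.37957176, -0.50352116,  1.00549588],
       [ 0.63054106,  0.460698  , -0.62464016,  0.59504928],
       [-0.00512457, -0.80229834, -0.59690126,  0.80292431],
       [ 0.        ,  0.        ,  0.        ,  1.        ]])}
{'fov_y': 49.0353129170328, 'cx': 260.4475808602425, 'cy': 191.45447617660773, 'T': array([[ 0.02832373, -0.99058601,  0.13392956,  0.31368903],
       [-0.99939594, -0.0253635 ,  0.02375798, -0.08492338],
       [-0.0201374 , -0.13452158, -0.99070603,  1.35377912],
       [ 0.        ,  0.        ,  0.        ,  1.        ]])}
{'t': 0.1, 'joint_pos': array([ 1.13087737,  0.4776973 ,  0.02234759,  1.55632061, -0.01148122,
        1.10925047, -0.08309667]), 'joint_vel': array([-0.00053777, -0.00242367, -0.00020835, -0.00372933,  0.00118174,
        0.00114732, -0.00077993]), 'joint_efforts': array([ 3.41095372e-03, -5.84091997e+01,  1.53960574e+00, -2.73313379e+01,
       -5.42449672e-02,  1.30954830e-02,  3.53952430e-05]), 'ee_pos': array([ 0.21970614, -0.63769991,  0.22180603]), 'ee_rot': array([-7.49673819e-04,  9.86265983e-01,  1.65162985e-01, -1.91357117e-04]), 'wrist_force': array([-0.82523156, -0.25937361, -0.58329289]), 'wrist_torque': array([-0.03425221,  0.06857769,  0.06384324]), 'grasp_force': 0.0, 'gripper_width': 0.08773194631200734} {'fov_y': 59.435371316437426, 'cx': 257.6318937334138, 'cy': 194.55465832187224, 'mount': array([[ 9.20431840e-04, -9.62585898e-01, -2.70975167e-01,
         7.46841669e-02],
       [ 9.99999572e-01,  9.12665804e-04,  1.54671785e-04,
        -3.47680552e-04],
       [ 9.84248894e-05, -2.70975193e-01,  9.62586326e-01,
        -1.61884533e-01],
       [ 0.00000000e+00,  0.00000000e+00,  0.00000000e+00,
         1.00000000e+00]])}
```

View pics/scene0.png

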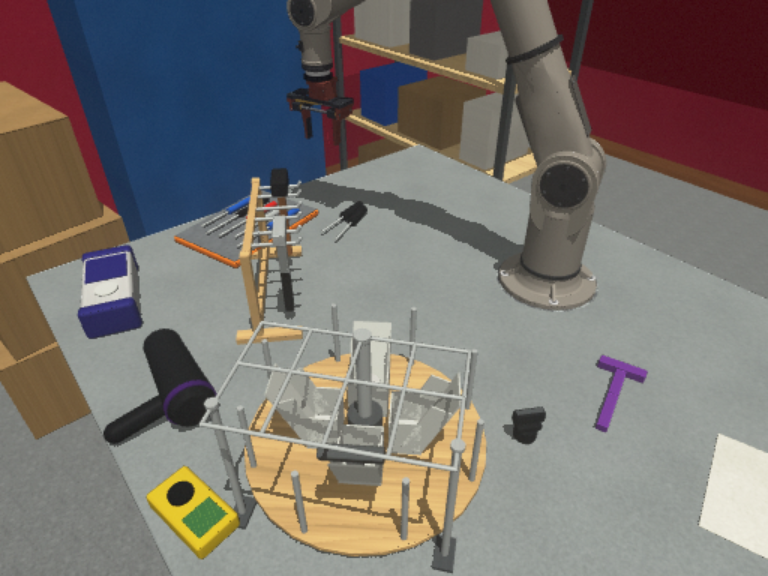

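View pics/top0.png

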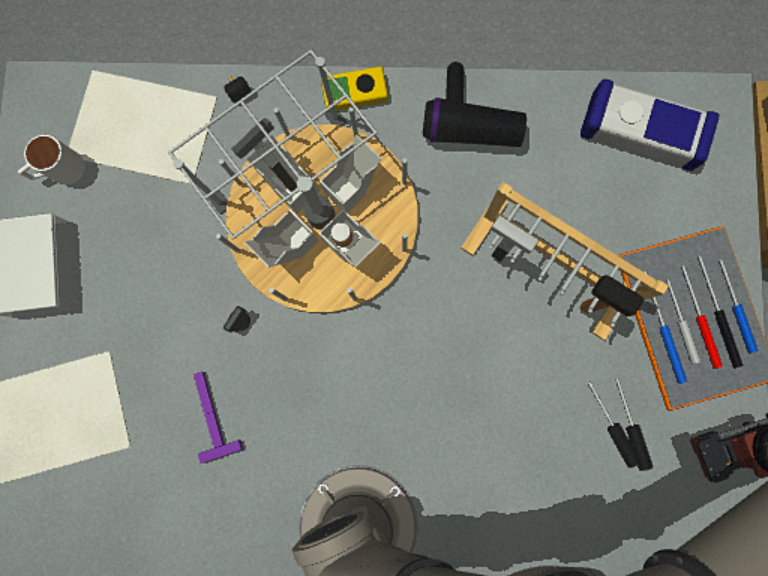

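The top view (up = +x, left = +y) shows:
- carousel axis near view px (305,185)
- hammer at (253,138) in the rear bin under the shelf, jar at (342,232)
- nozzle at (237,320)
- rack from (505,190) to (660,290), with the claw hammer at (515,235) and the mallet at (618,295)

Next I measure these from depth.

```bash
cat > m.py <<'E'
from h import *
d=np.load("top0.npz"); im,P=d["im"],d["P"]
for nm,(u,v) in dict(spin=(305,184),sh1=(319,61),sh2=(177,162),jar=(342,232),ham=(253,138),noz=(237,316),barL=(505,188),barR=(662,288),claw=(515,235),mal=(618,295)).items():
    u,v=int(u/1.5),int(v/1.5); w=P[v-2:v+3,u-2:u+3].reshape(-1,3); w=w[~np.isnan(w[:,0])]
    print(nm,w[np.argsort(w[:,2])][[0,len(w)//2,-1]].round(3).tolist())
for n in("top","scene"):
    d=np.load(n+"0.npz"); P=d["P"]; 
    z=P[...,2]
    for lo,hi,lab in((.235,.275,"shelf"),(.155,.175,"posts"),(.21,.226,"bar219")):
        m=((z>lo)&(z<hi)&(P[...,0]>.3)&(P[...,0]<1.05)&(np.abs(P[...,1])<.7)).astype(np.uint8)
        k,L,st,c=cv2.connectedComponentsWithStats(m,connectivity=8)
        for i in range(1,k):
            if st[i,4]>=4:
                w=P[L==i]; print(n,lab,st[i,4],w.mean(0).round(3),w.min(0).round(3),w.max(0).round(3))
E
python3 m.py
```

```text
spin [[0.646, 0.1, 0.252], [0.644, 0.101, 0.258], [0.64, 0.101, 0.262]]
sh1 [[0.887, 0.094, 0.252], [0.877, 0.087, 0.26], [0.872, 0.092, 0.265]]
sh2 [[0.676, 0.333, 0.255], [0.675, 0.329, 0.259], [0.684, 0.336, 0.265]]
jar [[0.597, 0.049, 0.081], [0.602, 0.052, 0.085], [0.601, 0.048, 0.091]]
ham [[0.755, 0.213, 0.189], [0.755, 0.217, 0.198], [0.743, 0.22, 0.205]]
noz [[0.417, 0.258, 0.05], [0.428, 0.265, 0.063], [0.419, 0.266, 0.069]]
barL [[0.659, -0.259, 0.216], [0.661, -0.262, 0.22], [0.654, -0.256, 0.223]]
barR [[0.473, -0.54, 0.216], [0.478, -0.55, 0.22], [0.48, -0.54, 0.223]]
claw [[0.572, -0.278, 0.24], [0.57, -0.271, 0.246], [0.564, -0.273, 0.249]]
mal [[0.461, -0.458, 0.253], [0.458, -0.457, 0.256], [0.465, -0.45, 0.261]]
top shelf 1657 [0.72  0.164 0.255] [ 0.542 -0.025  0.235] [0.906 0.354 0.265]
top shelf 313 [ 0.567 -0.277  0.244] [ 0.536 -0.318  0.235] [ 0.598 -0.237  0.252]
top shelf 496 [ 0.459 -0.455  0.254] [ 0.426 -0.496  0.235] [ 0.494 -0.417  0.262]
top posts 13 [0.875 0.083 0.165] [0.872 0.078 0.156] [0.879 0.09  0.174]
top posts 13 [0.827 0.032 0.163] [0.822 0.
[... 3281 characters left out ...]
.718 0.285 0.163] [0.712 0.28  0.157] [0.723 0.29  0.167]
scene posts 38 [0.683 0.336 0.165] [0.677 0.33  0.155] [0.687 0.34  0.174]
scene bar219 607 [ 0.563 -0.368  0.219] [ 0.435 -0.552  0.21 ] [ 0.671 -0.232  0.226]
scene bar219 20 [ 0.423 -0.458  0.219] [ 0.41  -0.47   0.213] [ 0.437 -0.449  0.226]
scene bar219 23 [ 0.504 -0.33   0.219] [ 0.49  -0.338  0.214] [ 0.518 -0.321  0.225]
scene bar219 24 [ 0.536 -0.282  0.218] [ 0.523 -0.29   0.212] [ 0.548 -0.272  0.224]
scene bar219 43 [0.652 0.111 0.217] [0.642 0.101 0.21 ] [0.66  0.115 0.224]
scene bar219 9 [0.879 0.089 0.223] [0.875 0.088 0.219] [0.884 0.09  0.226]
scene bar219 12 [0.68  0.339 0.216] [0.678 0.338 0.211] [0.684 0.34  0.224]
```

Measured so far:
- **Axis:** (0.647, 0.103), from the mean of the 8 posts.
- **Stand yaw:** 38.85°. The shelf posts sit 170 mm behind the axis, as specified.
- **Hammer bin:** azimuth 46.6°, so the carousel needs about +172° anticlockwise.

First I align the tool with the stand frame (tool x = stand x, tool y = stand −y), close the fingers, and set out.

{"fn": "drive_tool", "kwargs": {
  "plan": [
    [0,0,-35,0,0,-6.6],
    [0,0,-35,0,0,-6.6],
    [0,0,-35,0,0,-6.6],
    [35,-16.4,0,0,0,0],
    [35,-16.4,0,0,0,0],
    [35,-16.4,0,0,0,0],
    [35,-16.4,0,0,0,0],
    [35,-16.4,0,0,0,0],
    [35,-16.4,0,0,0,0],
    [35,-16.4,0,0,0,0],
    [35,-16.4,0,0,0,0],
    [35,-16.4,0,0,0,0],
    [35,-16.4,0,0,0,0],
    [35,-16.4,0,0,0,0],
    [35,-16.4,0,0,0,0],
    [35,-16.4,0,0,0,0],
    [35,-16.4,0,0,0,0]
  ],
  "hand": 0,
  "grip_force": 20
}}

```text
t: 1.52
ee_pos: [0.458, -0.1504, 0.3275]
ee_rot: [0.0, 0.943, 0.332, -0.0]
wrist_force: [1.4, -0.6, -0.4]
gripper_width: 0.0004
grasp_force: 0.0
```

```bash
cat >> h.py <<'E'
AX=np.array([.647,.103,0]); YAW=np.radians(38.85)
Rs=R.from_euler('z',YAW).as_matrix()
def st(p): return (np.asarray(p)-AX)@Rs   # world -> stand frame (m)
def where():
    s=status.sense(); T=RT(s); M=Rs.T@T[:3,:3]
    print("t",round(s["t"],2),"stand mm",(st(T[:3,3])*1000).round(1),"tool axes in stand x",M[:,0].round(3),"z",M[:,2].round(3),"q",s["joint_pos"].round(2),"F",s["wrist_force"].round(1),"w",round(s["gripper_width"],4),s["grasp_force"]); return T
E
python3 -c "from h import *; where()"
```

```text
t 1.52 stand mm [-306.2  -78.8  327.5] tool axes in stand x [ 1.    -0.001 -0.   ] z [-0. -0. -1.] q [ 0.58  0.09 -0.42  1.84  0.04  1.22 -0.74] F [ 1.4 -0.6 -0.4] w 0.0004 0.0
```

{"fn": "drive_tool", "kwargs": {
  "plan": [
    [26.2,-29,0,0,0,0],
    [26.2,-29,0,0,0,0],
    [26.2,-29,0,0,0,0],
    [26.2,-29,0,0,0,0],
    [26.2,-29,0,0,0,0],
    [26.2,-29,0,0,0,0],
    [26.2,-29,0,0,0,0],
    [26.2,-29,0,0,0,0],
    [26.2,-29,0,0,0,0],
    [0,0,38,0,0,0],
    [0,0,38,0,0,0],
    [0,0,38,0,0,0],
    [0,0,38,0,0,0],
    [0,0,38,0,0,0]
  ]
}}

```text
t: 2.68
ee_pos: [0.4776, 0.1988, 0.1359]
ee_rot: [0.0, 0.943, 0.332, -0.0]
wrist_force: [0.5, -0.2, -0.2]
gripper_width: 0.0007
grasp_force: 0.0
```

```bash
python3 - <<'E'
from h import *
where()
im,P=snap("wrist"); save("w1",im,1)
p=196.
for a0,da,n in((111,3.2,40),):
    a=np.radians(a0+da*np.arange(n+1)); X=np.stack([195*np.cos(a),195*np.sin(a)],1)
    d=np.diff(X,axis=0); print([[round(x,1),round(-y,1)] for x,y in d]); print(X[-1])
E
```

```text
t 2.68 stand mm [-71.9 180.9 135.9] tool axes in stand x [ 1.    -0.001 -0.   ] z [-0. -0. -1.] q [ 0.03  0.4  -0.66  1.98  0.32  0.87 -1.7 ] F [ 0.5 -0.2 -0.2] w 0.0007 0.0
[[np.float64(-10.1), np.float64(4.2)], [np.float64(-9.8), np.float64(4.7)], [np.float64(-9.5), np.float64(5.3)], [np.float64(-9.2), np.float64(5.8)], [np.float64(-8.9), np.float64(6.3)], [np.float64(-8.5), np.float64(6.8)], [np.float64(-8.1), np.float64(7.3)], [np.float64(-7.7), np.float64(7.7)], [np.float64(-7.3), np.float64(8.1)], [np.float64(-6.8), np.float64(8.5)], [np.float64(-6.3), np.float64(8.9)], [np.float64(-5.8), np.float64(9.2)], [np.float64(-5.3), np.float64(9.5)], [np.float64(-4.7), np.float64(9.8)], [np.float64(-4.2), np.float64(10.1)], [np.float64(-3.6), np.float64(10.3)], [np.float64(-3.0), np.float64(10.5)], [np.float64(-2.4), np.float64(10.6)], [np.float64(-1.9), np.float64(10.7)], [np.float64(-1.3), np.float64(10.8)], [np.float64(-0.6), np.float64(10.9)], [np.float64(-0.0), np.float64(10.9)], [np.float64(0.6), np.float64(10.9)], [np.float64(1.2), np.float64(10.8)], [np.float64(1.8), np.float64(10.7)], [np.float64(2.4), np.float64(10.6)], [np.float64(3.0), np.float64(10.5)], [np.float64(3.5), np.float64(10.3)], [np.float64(4.1), np.float64(10.1)], [np.float64(4.7), np.float64(9.8)], [np.float64(5.2), np.float64(9.6)], [np.float64(5.7), np.float64(9.3)], [np.float64(6.2), np.float64(8.9)], [np.float64(6.7), np.float64(8.6)], [np.float64(7.2), np.float64(8.2)], [np.float64(7.6), np.float64(7.8)], [np.float64(8.1), np.float64(7.3)], [np.float64(8.5), np.float64(6.9)], [np.float64(8.8), np.float64(6.4)], [np.float64(9.2), np.float64(5.9)]]
[-100.43242461 -167.14762364]
```

{"fn": "drive_tool", "kwargs": {
  "plan": [
    [-10,4.2,0,0,0,0],
    [-9.8,4.7,0,0,0,0],
    [-9.5,5.3,0,0,0,0],
    [-9.2,5.8,0,0,0,0],
    [-8.9,6.3,0,0,0,0],
    [-8.5,6.8,0,0,0,0],
    [-8.1,7.3,0,0,0,0],
    [-7.7,7.7,0,0,0,0],
    [-7.3,8.1,0,0,0,0],
    [-6.8,8.5,0,0,0,0],
    [-6.3,8.9,0,0,0,0],
    [-5.8,9.2,0,0,0,0],
    [-5.3,9.5,0,0,0,0],
    [-4.7,9.8,0,0,0,0],
    [-4.2,10.1,0,0,0,0],
    [-3.6,10.3,0,0,0,0],
    [-3,10.5,0,0,0,0],
    [-2.4,10.6,0,0,0,0],
    [-1.9,10.7,0,0,0,0],
    [-1.3,10.8,0,0,0,0]
  ]
}}

```text
t: 4.4
ee_pos: [0.4851, -0.0084, 0.1376]
ee_rot: [-0.0, 0.943, 0.332, -0.0]
wrist_force: [0.0, 3.8, 1.1]
gripper_width: 0.0004
grasp_force: 1.2
```

{"fn": "drive_tool", "kwargs": {
  "plan": [
    [-0.6,10.9,0,0,0,0],
    [0,10.9,0,0,0,0],
    [0.6,10.9,0,0,0,0],
    [1.2,10.8,0,0,0,0],
    [1.8,10.7,0,0,0,0],
    [2.4,10.6,0,0,0,0],
    [3,10.5,0,0,0,0],
    [3.5,10.3,0,0,0,0],
    [4.1,10.1,0,0,0,0],
    [4.7,9.8,0,0,0,0],
    [5.2,9.6,0,0,0,0],
    [5.7,9.3,0,0,0,0],
    [6.2,8.9,0,0,0,0],
    [6.7,8.6,0,0,0,0],
    [7.2,8.2,0,0,0,0],
    [7.6,7.8,0,0,0,0],
    [8.1,7.3,0,0,0,0],
    [8.5,6.9,0,0,0,0],
    [8.8,6.4,0,0,0,0],
    [9.2,5.9,0,0,0,0]
  ]
}}

```text
t: 6.07
ee_pos: [0.673, -0.0848, 0.1376]
ee_rot: [-0.004, 0.942, 0.335, -0.0]
wrist_force: [-6.3, 17.9, 6.1]
gripper_width: 0.0005
grasp_force: 9.1
```

```bash
cat >> h.py <<'E'
def posts():
    out=[]
    for n in("top","scene"):
        im,P=snap(n); S=st(P)
        rr=np.hypot(S[...,0],S[...,1]); z=S[...,2]
        m=((z>.13)&(z<.172)&(rr>.185)&(rr<.205)).astype(np.uint8)
        k,L,s,c=cv2.connectedComponentsWithStats(m,connectivity=8)
        for i in range(1,k):
            if s[i,4]>=6:
                w=S[L==i].mean(0); out.append((n[0],round(float(np.degrees(np.arctan2(w[1],w[0]))%360),1)))
    print("posts",out); a=np.array([o[1] for o in out]); print("mod45",sorted((a%45).round(1)))
    return im,P
E
python3 - <<'E'
from h import *
where(); im,P=posts(); save("s2",im)
E
```

```text
t 6.07 stand mm [ -97.6 -162.6  137.6] tool axes in stand x [1.    0.005 0.003] z [ 0.003  0.008 -1.   ] q [ 0.39  0.62 -0.52  1.59  0.34  1.03 -1.11] F [-6.3 17.9  6.1] w 0.0005 9.126813411712646
posts [('t', 334.0), ('t', 288.6), ('t', 19.5), ('t', 65.0), ('t', 198.7), ('t', 110.0), ('t', 154.5), ('s', 200.8), ('s', 155.6), ('s', 245.1), ('s', 109.7), ('s', 291.2), ('s', 64.5), ('s', 335.8), ('s', 20.1)]
mod45 [np.float64(18.6), np.float64(18.7), np.float64(19.0), np.float64(19.5), np.float64(19.5), np.float64(19.5), np.float64(19.7), np.float64(20.0), np.float64(20.0), np.float64(20.1), np.float64(20.1), np.float64(20.6), np.float64(20.8), np.float64(20.8), np.float64(21.2)]
```

```bash
python3 - <<'E'
import numpy as np
a=np.radians(187+3*np.arange(19)); X=np.stack([194*np.cos(a),194*np.sin(a)],1); d=np.diff(X,axis=0)
c,s=np.cos(np.radians(20)),np.sin(np.radians(20))
print([[round(float(x*c+y*s),1),round(float(x*s-y*c),1)] for x,y in d],X[0],X[-1])
E
```

```text
[[-2.0, 10.0], [-1.5, 10.0], [-1.0, 10.1], [-0.4, 10.1], [0.1, 10.2], [0.6, 10.1], [1.1, 10.1], [1.7, 10.0], [2.2, 9.9], [2.7, 9.8], [3.2, 9.6], [3.7, 9.4], [4.2, 9.2], [4.7, 9.0], [5.2, 8.8], [5.6, 8.5], [6.0, 8.2], [6.5, 7.8]] [-192.55395342  -23.64265262] [ -94.05306633 -169.67622319]
```

{"fn": "drive_tool", "kwargs": {
  "plan": [
    [-8,-8,0,0,0,0],
    [0,0,-30,0,0,0],
    [0,0,-27,0,0,0],
    [-17,-27,0,0,0,0],
    [-17,-27,0,0,0,0],
    [-17,-27,0,0,0,0],
    [-17,-27,0,0,0,0],
    [-17,-27,0,0,0,0],
    [0,0,0,0,0,-6.7],
    [0,0,25,0,0,-6.7],
    [0,0,32,0,0,-6.6],
    [0,0,0,0,0,0]
  ]
}}

```text
t: 7.17
ee_pos: [0.508, -0.0417, 0.1333]
ee_rot: [-0.001, 0.871, 0.492, -0.004]
wrist_force: [-1.0, -0.3, 0.3]
gripper_width: 0.0003
grasp_force: 0.0
```

```bash
python3 -c "from h import *; where()"
```

```text
t 7.17 stand mm [-199.   -25.5  133.3] tool axes in stand x [ 0.939  0.344 -0.005] z [-0.007  0.004 -1.   ] q [ 0.49  0.4  -0.65  1.99  0.31  0.86 -0.87] F [-1.  -0.3  0.3] w 0.0003 0.0
```

View pics/s2.png

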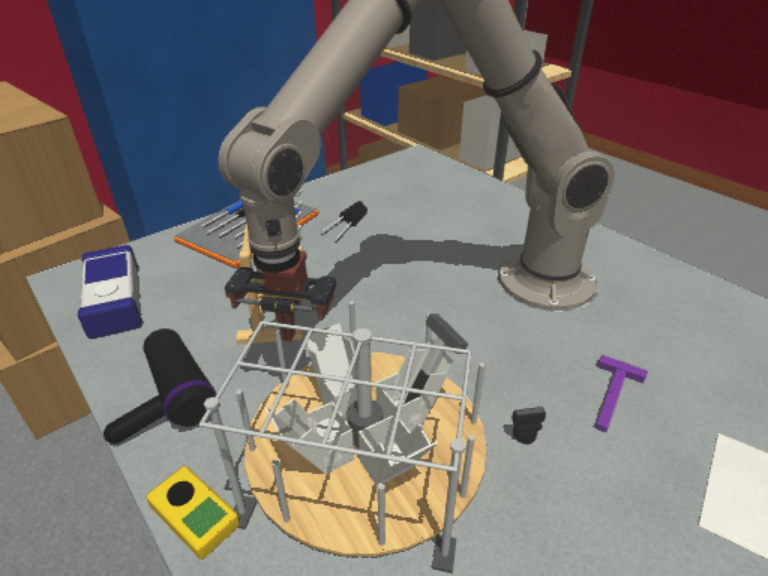

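The picture shows the grey hammer now at (445,335), still upright in its bin on the front left, and the carousel has turned about 125°. Now the second push.

{"fn": "drive_tool", "kwargs": {
  "plan": [
    [0,9,0,0,0,0],
    [0.5,10,0,0,0,0],
    [1,10,0,0,0,0],
    [0,10.1,0,0,0,0],
    [0.1,10.2,0,0,0,0],
    [0.6,10.1,0,0,0,0],
    [1.1,10.1,0,0,0,0],
    [1.7,10,0,0,0,0],
    [2.2,9.9,0,0,0,0],
    [2.7,9.8,0,0,0,0],
    [3.2,9.6,0,0,0,0],
    [3.7,9.4,0,0,0,0],
    [4.2,9.2,0,0,0,0],
    [4.7,9,0,0,0,0],
    [5.2,8.8,0,0,0,0],
    [5.6,8.5,0,0,0,0],
    [6,8.2,0,0,0,0],
    [5,6,0,0,0,0],
    [0,0,0,0,0,0]
  ]
}}

```text
t: 8.75
ee_pos: [0.6812, -0.0842, 0.1374]
ee_rot: [-0.0, 0.871, 0.492, 0.001]
wrist_force: [-0.4, 2.0, 1.3]
gripper_width: 0.0001
grasp_force: 1.1
```

```bash
python3 - <<'E'
from h import *
where(); im,P=posts(); save("s3",im)
E
```

```text
t 8.75 stand mm [ -90.8 -167.2  137.4] tool axes in stand x [0.939 0.343 0.001] z [ 0.001  0.    -1.   ] q [ 0.42  0.64 -0.57  1.57  0.39  1.04 -0.8 ] F [-0.4  2.   1.3] w 0.0001 1.138437417638798
posts [('t', 335.7), ('t', 290.1), ('t', 21.3), ('t', 66.7), ('t', 200.4), ('t', 111.6), ('t', 156.2), ('s', 201.2), ('s', 155.6), ('s', 246.3), ('s', 110.1), ('s', 291.6), ('s', 65.0), ('s', 336.3), ('s', 20.7)]
mod45 [np.float64(20.0), np.float64(20.1), np.float64(20.1), np.float64(20.4), np.float64(20.6), np.float64(20.7), np.float64(20.7), np.float64(21.2), np.float64(21.2), np.float64(21.3), np.float64(21.3), np.float64(21.3), np.float64(21.6), np.float64(21.6), np.float64(21.7)]
```

{"fn": "drive_tool", "kwargs": {
  "plan": [
    [1.7,1.9,0,0,0,0],
    [1.7,1.9,0,0,0,0],
    [0,0,0,0,0,0],
    [0,0,0,0,0,0]
  ]
}}

```text
t: 9.18
ee_pos: [0.6845, -0.0852, 0.1375]
ee_rot: [0.0, 0.871, 0.491, -0.0]
wrist_force: [-1.4, 1.4, -1.1]
gripper_width: 0.0004
grasp_force: 0.7
```

```bash
cat >> h.py <<'E'
def fit():
    from scipy.optimize import least_squares
    for n in("top","scene"):
        im,P=snap(n); S=st(P); rr=np.hypot(S[...,0],S[...,1]); z=S[...,2]
        m=((z>.13)&(z<.172)&(rr>.183)&(rr<.207)).astype(np.uint8); k,L,s,c=cv2.connectedComponentsWithStats(m,connectivity=8)
        W=np.array([S[L==i].mean(0)[:2] for i in range(1,k) if s[i,4]>=6])
        def f(p):
            a=np.radians(p[2]+45*np.arange(8)); Q=p[:2]+p[3]*np.stack([np.cos(a),np.sin(a)],1)
            return np.linalg.norm(W[:,None]-Q,axis=2).min(1)
        q=least_squares(f,[0,0,21.5,.195],loss="soft_l1",f_scale=.003,x_scale=[.002,.002,.5,.002]); print(n,"dcentre mm",(q.x[:2]*1000).round(1),"ang",q.x[2].round(2),"r",q.x[3].round(4),(q.fun*1000).round(1))
        Q=P.reshape(-1,3); Q=st(Q[~np.isnan(Q[:,0])])
        sp=[]
        for sg in(-1,1):
            w=Q[(abs(Q[:,0]-.17)<.03)&(abs(Q[:,1]-sg*.16)<.03)&(Q[:,2]>.05)&(Q[:,2]<.24)]; sp.append(np.median(w,0))
        d=sp[1]-sp[0]; print("  stand posts mm",(np.array(sp)*1000).round(1).tolist(),"yaw err",np.degrees(np.arctan2(-d[0],d[1])).round(2))
E
python3 - <<'E'
from h import *
where(); fit()
E
```

```text
t 9.18 stand mm [ -88.9 -170.1  137.5] tool axes in stand x [ 0.94   0.341 -0.   ] z [-0. -0. -1.] q [ 0.42  0.65 -0.57  1.56  0.39  1.05 -0.8 ] F [-1.4  1.4 -1.1] w 0.0004 0.748660359531641
top dcentre mm [-2.8  0.8] ang 22.31 r 0.1939 [0.2 2.2 1.1 0.6 0.5 0.5 1. ]
  stand posts mm [[164.6, -157.5, 161.9], [164.6, 158.6, 146.4]] yaw err -0.01
scene dcentre mm [2.7 0.1] ang 22.25 r 0.1941 [0.8 1.1 4.4 0.5 0.5 0.5 0.6 0.8]
  stand posts mm [[174.3, -157.6, 149.7], [174.8, 159.0, 146.3]] yaw err -0.1
```

The carousel reads 22.3° against a target of 22.5°, so it's within about 0.2°. I retreat and line up above the hammer head.

{"fn": "drive_tool", "kwargs": {
  "plan": [
    [-5,-6,0,0,0,0],
    [0,0,-36,0,0,0],
    [0,0,-36,0,0,0],
    [0,0,-36,0,0,0],
    [0,0,-36,0,0,0],
    [-9.4,-38,0,0,0,0],
    [-9.4,-38,0,0,0,0],
    [-9.4,-38,0,0,0,0],
    [-9.4,-38,0,0,0,0],
    [-9.4,-38,0,0,0,0],
    [0,0,0,0,0,-7],
    [0,0,0,0,0,-7],
    [0,0,0,0,0,-7],
    [0,0,0,0,0,-7],
    [0,0,0,0,0,-7],
    [0,0,0,0,0,-7],
    [0,0,0,0,0,-7],
    [0,0,0,0,0,-7],
    [0,0,0,0,0,-7],
    [0,0,0,0,0,-7]
  ],
  "hand": 0.6
}}

```text
t: 10.95
ee_pos: [0.4897, -0.0285, 0.2819]
ee_rot: [0.001, 0.43, 0.903, -0.0]
wrist_force: [0.7, 0.6, -0.9]
gripper_width: 0.0529
grasp_force: 0.0
```

{"fn": "drive_tool", "kwargs": {
  "plan": [
    [0,0,0,-6.3,0,0],
    [0,0,0,-6.3,0,0],
    [0,0,0,-6.2,0,0],
    [0,0,0,-6.2,0,0],
    [0,0,0,0,0,0]
  ]
}}

```text
t: 11.37
ee_pos: [0.4868, -0.0306, 0.2798]
ee_rot: [0.091, 0.425, 0.881, 0.19]
wrist_force: [-1.3, -1.0, -0.8]
gripper_width: 0.0523
grasp_force: 0.0
```

```bash
python3 - <<'E'
from h import *
T=where(); im,P=snap("wrist"); save("w4",im,1); np.savez("w4",im=im,P=P); S=st(P)*1000
# hammer-head points: in stand frame near (-160,0,190)
m=(abs(S[...,1])<60)&(S[...,0]>-200)&(S[...,0]<-120)&(S[...,2]>172)&(S[...,2]<225)
w=S[m]; print(len(w),np.percentile(w,[2,50,98],axis=0).round(1))
h=np.array([-np.sin(np.radians(25)),0,np.cos(np.radians(25))]); hx=np.array([np.cos(np.radians(25)),0,np.sin(np.radians(25))])
print("along",np.percentile(w@h,[2,25,50,75,98]).round(1),"cross",np.percentile(w@hx,[2,50,98]).round(1))
t=st(T[:3,3])*1000; print("tcp along",t@h,"cross",t@hx)
E
```

```text
t 11.37 stand mm [-208.6   -3.5  279.8] tool axes in stand x [0.006 1.    0.001] z [ 0.411 -0.001 -0.912] q [ 1.05  0.03 -0.9   2.09 -0.41  0.78  1.08] F [-1.3 -1.  -0.8] w 0.0523 0.0
2802 [[-173.4  -38.4  190.5]
 [-165.4    7.5  197.4]
 [-156.    47.4  201.3]]
along [245.1 248.  248.7 249.4 250.5] cross [-76.1 -66.4 -57. ]
tcp along 341.7445329443342 cross -70.79037056502526
```

View pics/w4.png

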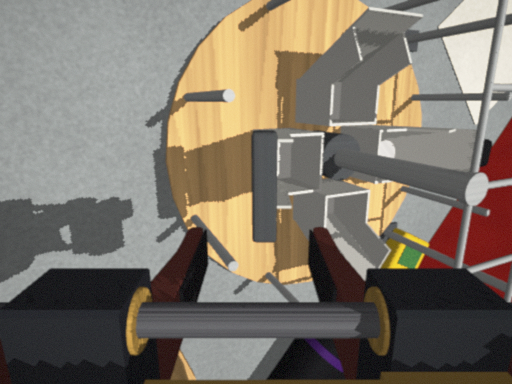

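The wrist view shows the grey head at px (265,185), running along the image's vertical axis. It measures cross −66, y +4.5, with the top plane 249 mm along the tilted axis. I go down along the tilted axis and grip.

{"fn": "drive_tool", "kwargs": {
  "plan": [
    [4,2.4,0,-0.7,0,0],
    [4,2,20,0,0,0],
    [0,0,25,0,0,0],
    [0,0,25,0,0,0],
    [0,0,20,0,0,0],
    [0,0,16,0,0,0],
    [0,0,15,0,0,0],
    [0,0,0,0,0,0],
    [0,0,0,0,0,0]
  ]
}}

```text
t: 12.17
ee_pos: [0.5278, 0.0153, 0.1738]
ee_rot: [0.092, 0.42, 0.881, 0.195]
wrist_force: [-0.2, -0.6, 0.5]
gripper_width: 0.053
grasp_force: 0.0
```

```bash
python3 - <<'E'
from h import *
T=where(); t=st(T[:3,3])*1000; a=np.radians(25)
print("along",t@[-np.sin(a),0,np.cos(a)],"cross",t@[np.cos(a),0,np.sin(a)])
E
```

```text
t 12.17 stand mm [-147.9    6.4  173.8] tool axes in stand x [-0.003  1.     0.003] z [ 0.422  0.004 -0.907] q [ 0.79  0.28 -0.86  2.16 -0.14  0.45  0.78] F [-0.2 -0.6  0.5] w 0.053 0.0
along 220.00311964696417 cross -60.566474402780216
```

{"fn": "drive_tool", "kwargs": {
  "plan": [
    [-1,-5.5,0,0,0,0],
    [0,0,0,0,0,0]
  ]
}}

```text
t: 12.33
ee_pos: [0.524, 0.0091, 0.1718]
ee_rot: [0.093, 0.422, 0.881, 0.195]
wrist_force: [-0.9, -1.0, -1.3]
gripper_width: 0.0527
grasp_force: 0.0
```

{"fn": "drive_tool", "kwargs": {
  "plan": [
    [0,0,0,0,0,0],
    [0,0,0,0,0,0],
    [0,0,0,0,0,0],
    [0,0,0,0,0,0],
    [0,0,0,0,0,0],
    [0,0,0,0,0,0]
  ],
  "hand": 0,
  "grip_force": 40
}}

```text
t: 12.83
ee_pos: [0.5244, 0.01, 0.1716]
ee_rot: [0.093, 0.421, 0.881, 0.196]
wrist_force: [-0.3, -0.6, 0.6]
gripper_width: 0.02
grasp_force: 40.0
```

{"fn": "drive_tool", "kwargs": {
  "plan": [
    [0,0,-10,0,0,0],
    [0,0,-20,0,0,0],
    [0,0,-25,0,0,0],
    [0,0,-25,0,0,0],
    [0,0,-25,0,0,0],
    [0,0,-25,0,0,0],
    [0,0,-25,0,0,0],
    [0,0,-25,0,0,0],
    [0,0,-20,0,0,0],
    [0,0,0,6.3,0,0],
    [0,0,0,6.3,0,0],
    [0,0,0,6.2,0,0],
    [0,0,0,6.2,0,0],
    [0,0,0,0,0,0]
  ]
}}

```text
t: 14.0
ee_pos: [0.4603, -0.0412, 0.3522]
ee_rot: [-0.002, 0.429, 0.903, -0.0]
wrist_force: [0.1, 1.0, -2.4]
gripper_width: 0.0196
grasp_force: 40.0
```

```bash
python3 - <<'E'
from h import *
where(); fit()
a,P=snap("scene"); b,Q=snap("top")
S=st(Q)
# rack geometry from both cams in stand frame (relative yaw same): points at rods/bar height near rack
for n,X in(("scene",P),("top",Q)):
    S=st(X)*1000; z=S[...,2]
    for lab,lo,hi,(x0,y0) in(("claw",236,252,st([.572,-.272,0])*1000),("mallet",240,265,st([.464,-.45,0])*1000)) if 0 else (("claw",238,252,(st([.572,-.272,0])*1000)[:2]),("mallet",245,265,(st([.464,-.45,0])*1000)[:2])):
        m=(z>lo)&(z<hi)&(abs(S[...,0]-x0)<40)&(abs(S[...,1]-y0)<60); w=S[m]; print(n,lab,len(w),np.percentile(w,[3,97],axis=0).round(1).tolist())
    e=st([.516,-.363,0])*1000
    m=(z>205)&(z<222)&(abs(S[...,0]-e[0])<110)&(abs(S[...,1]-e[1])<170); w=S[m]
    # bar: dense x ; rods: histogram y for x in front part
    hx=np.histogram(w[:,0],bins=np.arange(e[0]-110,e[0]+111,10)); print(hx[0],hx[1][0].round(1))
    f=w[(w[:,0]<e[0]+20)]; hy=np.histogram(f[:,1],bins=np.arange(e[1]-150,e[1]+151,6)); print(hy[0],hy[1][0].round(1))
save("both",np.hstack([a[60:300,60:330],b[90:330,200:470]]))
E
```

```text
t 14.0 stand mm [-235.9    4.8  352.2] tool axes in stand x [-0.005  1.     0.004] z [-0.002  0.004 -1.   ] q [ 1.03  0.13 -1.15  1.8   0.12  1.29  0.54] F [ 0.1  1.  -2.4] w 0.0196 40.001749992370605
top dcentre mm [-2.4  1. ] ang 22.27 r 0.1935 [0.7 1.9 1.1 0.3 0.2 1. ]
  stand posts mm [[164.5, -157.3, 163.1], [164.4, 158.2, 148.1]] yaw err 0.01
scene dcentre mm [ 2.8 -0.2] ang 22.35 r 0.1943 [0.1 0.8 0.4 0.5 0.4 0.5 0.5 0.5]
  stand posts mm [[174.3, -157.5, 148.6], [174.6, 159.0, 146.5]] yaw err -0.06
scene claw 135 [[-331.2, -264.8, 239.2], [-256.5, -225.7, 247.4]]
scene mallet 136 [[-522.8, -339.4, 247.2], [-454.4, -293.7, 259.4]]
[15 14 20 20 22  8  9 23 29 31 19 21 17 18 26 11 12 28 12 33 20 23] -504.3
[ 0  0  0  0  0  0  1  9  9 18 15 15 28 13 12 14 11  7  5  6  6  4  8 10
  9  9  7  6  5  9  5  4  3  0  0  0  0  0  0  0  0  0  0  0  0  0  0  0
  0  0] -430.7
top claw 284 [[-331.6, -264.2, 239.2], [-263.1, -226.0, 249.1]]
top mallet 426 [[-527.0, -341.4, 249.0], [-460.6, -294.2, 260.1]]
[37 38 39 32 43 28 30 57 54 58 31 40 61 57 40 25 31 50 31 55 29 42] -504.3
[ 0  0  0  0  0  0  6 21 32 54 52 45 55 55 39 24 11  8  4  9  7  5 11 16
 15 18 13 13 16  8  7  4  0  0  0  0  0  0  0  0  0  0  0  0  0  0  0  0
  0  0] -430.7
```

View pics/both.png

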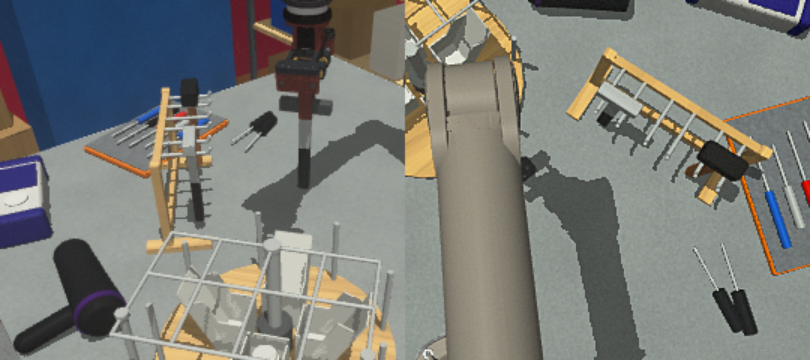

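The held hammer hangs straight. The rack has its own yaw, with its front facing roughly azimuth 147°, so I fit its frame properly from both cameras.

```bash
cat > rack.py <<'E'
from h import *
def rack(src):
  for n in("top","scene"):
    if src: d=np.load(n+"0.npz"); P=d["P"]
    else: _,P=snap(n)
    Q=P.reshape(-1,3); Q=Q[~np.isnan(Q[:,0])]
    Q=Q[(Q[:,2]>.211)&(Q[:,2]<.226)&(Q[:,0]>.38)&(Q[:,0]<.70)&(Q[:,1]>-.58)&(Q[:,1]<-.2)]
    best=None
    for yaw in np.arange(-36,-26,.25):   # rack x azimuth; bar should be densest sharp band
        a=np.radians(yaw); X=Q[:,:2]@np.array([[np.cos(a),-np.sin(a)],[np.sin(a),np.cos(a)]])
        h,e=np.histogram(X[:,0],bins=np.arange(X[:,0].min(),X[:,0].max()+.003,.003)); sc=(h.astype(float)**2).sum()
        hy,_=np.histogram(X[:,1],bins=np.arange(X[:,1].min(),X[:,1].max()+.003,.003)); sc+=(hy.astype(float)**2).sum()
        if best is None or sc>best[0]: best=(sc,yaw,X,h,e)
    sc,yaw,X,h,e=best; print(n,"yaw",yaw); 
    hb=np.histogram(X[:,0],bins=np.arange(.45,.80,.005)); print("x hist",[(round(float(b),3),int(c)) for c,b in zip(*hb) if c>8])
    back=X[:,0].max(); f=X[(X[:,0]<back-.04)]
    hy=np.histogram(f[:,1],bins=np.arange(-.2,.2,.004)); print("y hist",[(round(float(b),3),int(c)) for c,b in zip(*hy) if c>2])
rack(1)
E
python3 rack.py
```

```text
top yaw -32.25
x hist [(0.585, 21), (0.59, 15), (0.595, 28), (0.6, 37), (0.605, 30), (0.61, 35), (0.615, 35), (0.62, 13), (0.625, 10), (0.63, 11), (0.635, 11), (0.64, 12), (0.645, 15), (0.65, 18), (0.655, 23), (0.66, 24), (0.665, 33), (0.67, 30), (0.675, 33), (0.68, 39), (0.685, 280), (0.69, 238), (0.695, 231), (0.7, 113)]
y hist [(-0.168, 16), (-0.164, 18), (-0.124, 9), (-0.12, 19), (-0.116, 8), (-0.064, 33), (-0.06, 46), (-0.056, 3), (-0.02, 17), (-0.016, 37), (-0.012, 25), (0.04, 16), (0.044, 22), (0.048, 10), (0.084, 4), (0.088, 27), (0.092, 18)]
scene yaw -32.25
x hist [(0.585, 9), (0.59, 31), (0.595, 21), (0.6, 18), (0.605, 21), (0.61, 19), (0.615, 17), (0.625, 11), (0.635, 10), (0.645, 12), (0.65, 16), (0.655, 16), (0.66, 21), (0.665, 23), (0.67, 22), (0.675, 24), (0.68, 30), (0.685, 83), (0.69, 86), (0.695, 87), (0.7, 65)]
y hist [(-0.168, 4), (-0.164, 14), (-0.16, 6), (-0.12, 17), (-0.116, 16), (-0.104, 6), (-0.064, 4), (-0.06, 31), (-0.056, 19), (-0.016, 6), (-0.012, 22), (-0.008, 7), (0.044, 24), (0.048, 16), (0.092, 28), (0.096, 11), (0.104, 3), (0.108, 10)]
```

{"fn": "drive_tool", "kwargs": {
  "plan": [
    [0,0,0,0,0,6.5],
    [0,0,0,0,0,6.5],
    [0,0,0,0,0,6.5],
    [0,0,0,0,0,6.5],
    [0,0,0,0,0,6.5],
    [0,0,0,0,0,6.5],
    [0,0,0,0,0,6.5],
    [0,0,0,0,0,6.5],
    [0,0,0,0,0,6.5],
    [0,0,0,0,0,6.5],
    [0,0,0,0,0,6.1],
    [-30,13.6,0,0,0,0],
    [-31,13.6,0,0,0,0],
    [-31,13.6,0,0,0,0],
    [-31,13.6,0,0,0,0],
    [-31,13.6,0,0,0,0],
    [-31,13.6,0,0,0,0],
    [-31,13.6,0,0,0,0],
    [-31,13.6,0,0,0,0],
    [0,0,0,0,0,0]
  ]
}}

```text
t: 15.87
ee_pos: [0.4142, -0.319, 0.3521]
ee_rot: [0.0, 0.879, 0.477, -0.001]
wrist_force: [0.1, -0.7, -3.5]
gripper_width: 0.0196
grasp_force: 40.0
```

```bash
cat >> h.py <<'E'
HK=np.array([.516,-.368,0]); Rr=R.from_euler('z',-32.25,degrees=True).as_matrix()
def rk(p): return (np.asarray(p)-HK)@Rr*1000
def rwhere(): T=where(); print("rack mm",rk(T[:3,3]).round(1),"tool x in rack",(Rr.T@T[:3,0]).round(3),"tool z",(Rr.T@T[:3,2]).round(3)); return T
E
python3 - <<'E'
from h import *
T=rwhere()
im,P=snap("scene"); b,Q=snap("top")
for n,X in(("s",P),("t",Q)):
    S=rk(X); 
    m=(S[...,0]>-160)&(S[...,0]<-60)&(abs(S[...,1])<70)
    for lo,hi,l in((352,383,"head"),(200,330,"handle")):
        w=S[m&(S[...,2]>lo)&(S[...,2]<hi)]
        if len(w): print(n,l,len(w),np.percentile(w,[1,50,99],axis=0).round(0).tolist())
save("s5",im[30:330,60:360],2)
E
```

```text
t 15.87 stand mm [-446.  -182.7  352.1] tool axes in stand x [ 0.95   0.312 -0.002] z [-0.002 -0.    -1.   ] q [ 1.22  0.2  -0.79  1.7   0.15  1.3  -0.18] F [ 0.1 -0.7 -3.5] w 0.0196 39.99801814556122
rack mm [-112.2  -12.9  352.1] tool x in rack [ 0.012  1.    -0.002] tool z [-0.001 -0.002 -1.   ]
s head 164 [[-129.0, -54.0, 353.0], [-112.0, 1.0, 378.0], [-94.0, 34.0, 383.0]]
s handle 172 [[-119.0, -10.0, 204.0], [-111.0, -6.0, 268.0], [-104.0, -1.0, 329.0]]
t head 77 [[-124.0, 15.0, 363.0], [-115.0, 27.0, 379.0], [-104.0, 35.0, 382.0]]
t handle 11 [[-122.0, -6.0, 202.0], [-120.0, -3.0, 217.0], [-113.0, -2.0, 245.0]]
```

View pics/s5.png

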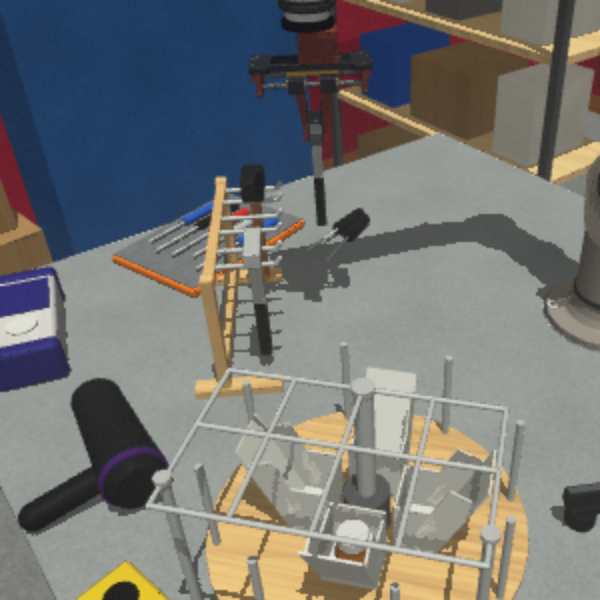

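The hammer hangs upright in the grip at (317,160), with the rack behind it and the claw hammer and mallet undisturbed. I centre it on the hooks (+11.5 mm along rack y) and lower in front of them.

{"fn": "drive_tool", "kwargs": {
  "plan": [
    [11.5,0,0,0,0,0.7],
    [0,0,25,0,0,0],
    [0,0,25,0,0,0],
    [0,0,25,0,0,0],
    [0,0,25,0,0,0],
    [0,0,16,0,0,0],
    [0,0,0,0,0,0],
    [0,0,0,0,0,0]
  ]
}}

```text
t: 16.63
ee_pos: [0.4243, -0.2996, 0.2368]
ee_rot: [-0.001, 0.878, 0.478, -0.0]
wrist_force: [-0.4, -0.1, -2.8]
gripper_width: 0.0195
grasp_force: 40.0
```

```bash
python3 - <<'E'
from h import *
T=rwhere()
for n in("scene","top","wrist"):
    im,P=snap(n); S=rk(P)
    if n=="wrist": save("w6",im,1)
    m=(S[...,0]>-150)&(S[...,0]<-60)&(abs(S[...,1])<70)
    for lo,hi,l in((232,270,"head"),(90,215,"handle")):
        w=S[m&(S[...,2]>lo)&(S[...,2]<hi)]
        if len(w): print(n,l,len(w),np.percentile(w,[1,50,99],axis=0).round(0).tolist())
    m=(S[...,0]>-42)&(S[...,0]<10)&(abs(S[...,1])<40)&(S[...,2]>208)&(S[...,2]<226)
    for sg in(-1,1):
        w=S[m&(sg*S[...,1]>0)]; print(n,"rod",sg,len(w),w.mean(0).round(1) if len(w) else "")
E
```

```text
t 16.63 stand mm [-426.  -173.9  236.8] tool axes in stand x [0.95  0.313 0.   ] z [-0.     0.002 -1.   ] q [ 1.16  0.3  -0.79  1.87  0.24  1.08 -0.3 ] F [-0.4 -0.1 -2.8] w 0.0195 39.998964071273804
rack mm [-114.1    8.9  236.8] tool x in rack [0.011 1.    0.   ] tool z [-0.002  0.    -1.   ]
scene head 170 [[-131.0, -33.0, 237.0], [-113.0, 22.0, 264.0], [-95.0, 56.0, 269.0]]
scene handle 144 [[-121.0, 10.0, 93.0], [-113.0, 16.0, 156.0], [-106.0, 21.0, 214.0]]
scene rod -1 40 [-15.6 -20.7 217.7]
scene rod 1 21 [-29.5  25.4 218.2]
top head 57 [[-124.0, 33.0, 251.0], [-114.0, 45.0, 264.0], [-104.0, 53.0, 269.0]]
top rod -1 0 
top rod 1 0 
wrist head 7941 [[-130.0, -34.0, 242.0], [-112.0, 21.0, 266.0], [-95.0, 53.0, 269.0]]
wrist rod -1 643 [ -5.1 -22.7 217.5]
wrist rod 1 1184 [-15.   22.7 218. ]
```

View pics/w6.png

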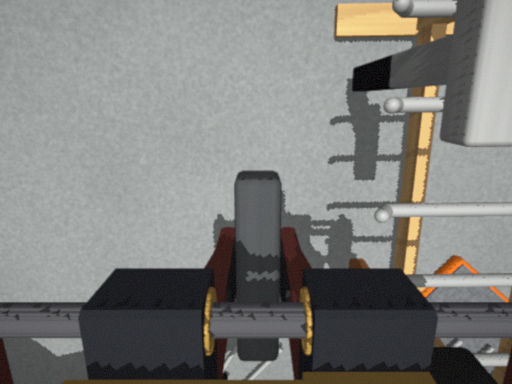

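The wrist view shows the head at px (258,265) and the rods of the empty pair ending near (383,213) and (425,280). The rods are centred on y≈0 and the head on y≈+10, so I shift −10 and then slide in.

{"fn": "drive_tool", "kwargs": {
  "plan": [
    [-10,0,0,0,0,0.6],
    [0,0,0,0,0,0],
    [0,12,0,0,0,0],
    [0,12,0,0,0,0],
    [0,0,0,0,0,0],
    [0,0,0,0,0,0]
  ]
}}

```text
t: 17.28
ee_pos: [0.4395, -0.3225, 0.2365]
ee_rot: [-0.001, 0.881, 0.473, -0.0]
wrist_force: [-0.1, 0.1, -2.7]
gripper_width: 0.0198
grasp_force: 40.0
```

```bash
cat > chk.py <<'E'
from h import *
T=rwhere(); t=rk(T[:3,3])
for n in("scene","wrist"):
    im,P=snap(n); S=rk(P)
    m=(abs(S[...,0]-t[0])<25)&(abs(S[...,1])<56)&(S[...,2]>235)&(S[...,2]<275)
    w=S[m]; print(n,"head",len(w),np.percentile(w,[1,50,99],axis=0).round(0).tolist())
E
python3 chk.py
```

```text
t 17.28 stand mm [-428.5 -201.2  236.5] tool axes in stand x [0.953 0.302 0.001] z [-0.     0.002 -1.   ] q [ 1.14  0.35 -0.77  1.81  0.27  1.09 -0.31] F [-0.1  0.1 -2.7] w 0.0198 39.999024868011475
rack mm [-89.   -2.3 236.5] tool x in rack [0.023 1.    0.001] tool z [-0.002  0.001 -1.   ]
scene head 176 [[-106.0, -44.0, 239.0], [-88.0, 11.0, 265.0], [-70.0, 45.0, 274.0]]
wrist head 8388 [[-107.0, -45.0, 241.0], [-89.0, 10.0, 265.0], [-71.0, 42.0, 274.0]]
```

{"fn": "drive_tool", "kwargs": {
  "plan": [
    [0,0,0,0,0,-1.3],
    [0,10,0,0,0,0],
    [0,10,0,0,0,0],
    [0,10,0,0,0,0],
    [0,10,0,0,0,0],
    [0,10,0,0,0,0],
    [0,10,0,0,0,0],
    [0,10,0,0,0,0],
    [0,10,0,0,0,0],
    [0,8,0,0,0,0],
    [0,0,0,0,0,0],
    [0,0,0,0,0,0]
  ]
}}

```text
t: 18.38
ee_pos: [0.5142, -0.3689, 0.2359]
ee_rot: [-0.001, 0.875, 0.483, -0.0]
wrist_force: [-0.2, 0.1, -3.0]
gripper_width: 0.0195
grasp_force: 40.0
```

```bash
python3 chk.py
```

```text
t 18.38 stand mm [-399.5 -284.2  235.9] tool axes in stand x [0.946 0.325 0.001] z [-0.     0.002 -1.   ] q [ 1.05  0.49 -0.73  1.61  0.35  1.18 -0.32] F [-0.2  0.1 -3. ] w 0.0195 39.99891757965088
rack mm [ -1.1  -1.7 235.9] tool x in rack [-0.001  1.     0.001] tool z [-0.002  0.001 -1.   ]
scene head 173 [[-20.0, -43.0, 238.0], [-1.0, 12.0, 264.0], [18.0, 44.0, 274.0]]
wrist head 8411 [[-19.0, -45.0, 240.0], [-1.0, 10.0, 264.0], [17.0, 42.0, 274.0]]
```

{"fn": "drive_tool", "kwargs": {
  "plan": [
    [0,0,6,0,0,0],
    [0,0,6,0,0,0],
    [0,0,4,0,0,0],
    [0,0,3,0,0,0],
    [0,0,2,0,0,0],
    [0,0,0,0,0,0]
  ]
}}

```text
t: 18.98
ee_pos: [0.5135, -0.3689, 0.2145]
ee_rot: [-0.001, 0.876, 0.483, -0.001]
wrist_force: [0.9, -0.7, -1.8]
gripper_width: 0.0193
grasp_force: 40.0
```

{"fn": "drive_tool", "kwargs": {
  "plan": [
    [0,0,1.5,0,0,0],
    [0,0,0,0,0,0],
    [0,0,0,0,0,0]
  ]
}}

```text
t: 19.23
ee_pos: [0.514, -0.369, 0.2138]
ee_rot: [-0.001, 0.876, 0.483, -0.0]
wrist_force: [-0.6, -0.6, -2.3]
gripper_width: 0.0197
grasp_force: 40.0
```

{"fn": "drive_tool", "kwargs": {
  "plan": [
    [0,0,1.5,0,0,0],
    [0,0,1.5,0,0,0],
    [0,0,0,0,0,0],
    [0,0,0,0,0,0]
  ]
}}

```text
t: 19.57
ee_pos: [0.5143, -0.3692, 0.2125]
ee_rot: [-0.0, 0.876, 0.483, -0.0]
wrist_force: [-2.8, 1.4, 7.3]
gripper_width: 0.0196
grasp_force: 40.0
```

{"fn": "drive_tool", "kwargs": {
  "plan": [
    [0,0,-1,0,0,0],
    [0,0,0,0,0,0],
    [0,0,0,0,0,0],
    [0,0,0,0,0,0],
    [0,0,0,0,0,0],
    [0,0,0,0,0,0]
  ],
  "hand": 0.45
}}

```text
t: 20.07
ee_pos: [0.5139, -0.369, 0.2116]
ee_rot: [-0.001, 0.876, 0.483, -0.0]
wrist_force: [0.6, -0.0, -0.1]
gripper_width: 0.0398
grasp_force: 0.0
```

{"fn": "drive_tool", "kwargs": {
  "plan": [
    [0,0,-6,0,0,0],
    [0,0,-12,0,0,0],
    [0,0,-20,0,0,0],
    [0,0,-30,0,0,0],
    [0,0,-35,0,0,0],
    [0,0,-35,0,0,0],
    [0,0,0,0,0,0]
  ]
}}

```text
t: 20.65
ee_pos: [0.5173, -0.3695, 0.3588]
ee_rot: [0.004, 0.875, 0.483, 0.003]
wrist_force: [0.3, -0.2, -0.3]
gripper_width: 0.0394
grasp_force: 0.0
```

```bash
python3 - <<'E'
from h import *
T=rwhere()
im,P=snap("wrist"); save("w7",im,1)
S=rk(P); m=(abs(S[...,0])<40)&(abs(S[...,1])<54)&(S[...,2]>228)&(S[...,2]<260); w=S[m]; print(len(w),np.percentile(w,[2,50,98],axis=0).round(0).tolist())
a,P=snap("scene"); b,Q=snap("top")
S=rk(P); m=(abs(S[...,0])<30)&(abs(S[...,1])<25)&(S[...,2]>50)&(S[...,2]<205); w=S[m]; print("handle",len(w),np.percentile(w,[2,50,98],axis=0).round(0).tolist())
# nozzle
for n,X,I in(("scene",P,a),("top",Q,b)):
    z=X[...,2]; m=(abs(X[...,0]-.42)<.06)&(abs(X[...,1]-.26)<.06)
    for lo,hi in((.05,.075),(.012,.045)):
        w=X[m&(z>lo)&(z<hi)]
        if len(w)<5: print(n,"none"); continue
        r_=cv2.minAreaRect((w[:,:2]*1000).astype(np.float32)); print(n,lo,len(w),"rect",np.round(r_[0],1),np.round(r_[1],1),round(r_[2],1),w[:,2].max().round(3))
E
```

```text
t 20.65 stand mm [-397.4 -286.7  358.8] tool axes in stand x [0.946 0.325 0.001] z [ 0.004 -0.01  -1.   ] q [ 1.06  0.41 -0.76  1.44  0.28  1.39 -0.27] F [ 0.3 -0.2 -0.3] w 0.0394 0.0
rack mm [  1.9  -0.6 358.8] tool x in rack [-0.001  1.     0.001] tool z [ 0.011  0.001 -1.   ]
2317 [[-11.0, -45.0, 238.0], [-1.0, 1.0, 241.0], [9.0, 41.0, 242.0]]
handle 33 [[-9.0, -9.0, 63.0], [-8.0, 6.0, 101.0], [-5.0, 12.0, 160.0]]
scene 0.05 183 rect [440.9 248.5] [ 27.1 120.2] 49.2 0.073
scene 0.012 208 rect [444.9 249.3] [ 25.6 118.3] 37.1 0.045
top 0.05 121 rect [415.7 269. ] [20.  54.7] 55.4 0.07
top 0.012 92 rect [438.4 243. ] [ 40.1 104.4] 41.4 0.045
```

View pics/w7.png

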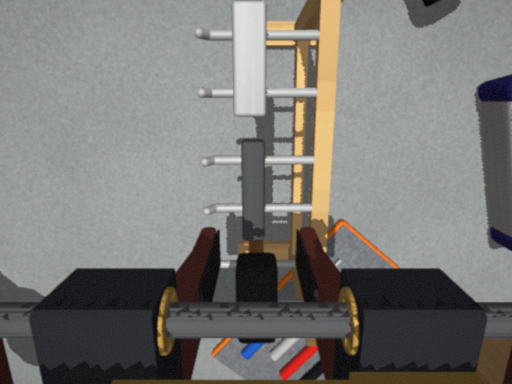

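The hammer hangs across the middle rods at (253,190), with its top at 241 mm (219 + 22), and both neighbours are undisturbed. Next is the nozzle at about (0.418, 0.271), with its thin side along azimuth 55°.

{"fn": "drive_tool", "kwargs": {
  "plan": [
    [28.7,-25,0,0,0,0],
    [28.7,-25,0,0,0,0],
    [28.7,-25,0,0,0,0],
    [28.7,-25,0,0,0,0],
    [28.7,-25,0,0,0,0],
    [28.7,-25,0,0,0,0],
    [28.7,-25,0,0,0,0],
    [28.7,-25,0,0,0,0],
    [28.7,-25,0,0,0,0],
    [28.7,-25,0,0,0,0],
    [28.7,-25,0,0,0,0],
    [28.7,-25,0,0,0,0],
    [28.7,-25,0,0,0,0],
    [28.7,-25,0,0,0,0],
    [28.7,-25,0,0,0,0],
    [28.7,-25,0,0,0,0],
    [28.7,-25,0,0,0,0]
  ],
  "hand": 0.6
}}

```text
t: 22.22
ee_pos: [0.4137, 0.271, 0.3495]
ee_rot: [-0.001, 0.876, 0.483, -0.001]
wrist_force: [1.1, -0.6, 0.7]
gripper_width: 0.0529
grasp_force: 0.0
```

{"fn": "drive_tool", "kwargs": {
  "plan": [
    [0,0,0,0,0,-6.8],
    [0,0,0,0,0,-6.8],
    [0,0,0,0,0,-6.8],
    [0,0,0,0,0,-6.8],
    [0,0,0,0,0,-6.8],
    [0,0,0,0,0,-6.8],
    [0,0,0,0,0,-6.8],
    [0,0,0,0,0,-6.8],
    [0,0,0,0,0,-6.8],
    [0,0,30,0,0,-6.8],
    [0,0,30,0,0,-6.8],
    [0,0,30,0,0,-6.8],
    [0,0,30,0,0,-6],
    [0,0,30,0,0,0],
    [0,0,0,0,0,0]
  ]
}}

```text
t: 23.47
ee_pos: [0.4114, 0.267, 0.1947]
ee_rot: [-0.004, 0.297, 0.955, -0.004]
wrist_force: [-0.7, -1.4, -0.5]
gripper_width: 0.0526
grasp_force: 0.0
```

```bash
cat > noz.py <<'E'
from h import *
T=where(); t=T[:3,3]
print("tool x az",np.degrees(np.arctan2(T[1,0],T[0,0])).round(1),"tcp",t.round(4))
im,P=snap("wrist"); save("w8",im,1)
m=(np.hypot(P[...,0]-.418,P[...,1]-.271)<.05)
for lo,hi in((.056,.072),(.01,.03)):
    w=P[m&(P[...,2]>lo)&(P[...,2]<hi)]
    if len(w)>5:
        r_=cv2.minAreaRect((w[:,:2]*1000).astype(np.float32)); print(lo,len(w),np.round(r_[0],1),np.round(r_[1],1),round(r_[2],1),np.percentile(w[:,2],[50,99]).round(3))
        c=np.array([r_[0][0]/1000,r_[0][1]/1000,t[2]]); print("shift in tool mm",((c-t)@T[:3,:3]*1000).round(1))
E
python3 noz.py
```

```text
t 23.47 stand mm [-80.6 275.5 194.7] tool axes in stand x [-0.285  0.958  0.006] z [-0.011  0.003 -1.   ] q [ 0.32  0.52 -1.3   1.95  0.56  1.12 -0.25] F [-0.7 -1.4 -0.5] w 0.0526 0.0
tool x az 145.4 tcp [0.4114 0.267  0.1947]
0.056 1162 [416.  269.1] [18.  56.1] 59.3 [0.064 0.066]
shift in tool mm [-2.5  4.3 -0.1]
0.01 194 [411.8 272. ] [40.6 34.8] 57.5 [0.026 0.028]
shift in tool mm [ 2.6  4.3 -0. ]
```

{"fn": "drive_tool", "kwargs": {
  "plan": [
    [-2.5,4,0,0,0,-3.9],
    [0,0,35,0,0,0],
    [0,0,35,0,0,0],
    [0,0,30,0,0,0],
    [0,0,25,0,0,0],
    [0,0,15,0,0,0],
    [0,0,10,0,0,0],
    [0,0,0,0,0,0],
    [0,0,0,0,0,0]
  ]
}}

```text
t: 24.27
ee_pos: [0.4192, 0.2731, 0.0517]
ee_rot: [-0.0, 0.265, 0.964, 0.001]
wrist_force: [0.8, -0.2, 0.6]
gripper_width: 0.0527
grasp_force: 0.0
```

```bash
python3 noz.py
```

```text
t 24.27 stand mm [-70.7 275.4  51.7] tool axes in stand x [-0.349  0.937  0.001] z [ 0.001  0.002 -1.   ] q [ 0.13  0.71 -1.09  2.05  0.82  0.9  -0.39] F [ 0.8 -0.2  0.6] w 0.0527 0.0
tool x az 149.3 tcp [0.4192 0.2731 0.0517]
0.056 4686 [416.1 277.2] [53.9 62.2] 5.8 [0.064 0.071]
shift in tool mm [4.8 2.  0. ]
0.01 550 [411.9 271.8] [40.9 34.4] 57.8 [0.025 0.027]
shift in tool mm [ 5.6 -4.8  0. ]
```

{"fn": "drive_tool", "kwargs": {
  "plan": [
    [0.5,-5,4,0,0,0],
    [0,0,4,0,0,0],
    [0,0,0,0,0,0]
  ]
}}

```text
t: 24.57
ee_pos: [0.4155, 0.2677, 0.0424]
ee_rot: [-0.001, 0.265, 0.964, 0.0]
wrist_force: [-0.7, -0.6, -0.6]
gripper_width: 0.0529
grasp_force: 0.0
```

{"fn": "drive_tool", "kwargs": {
  "plan": [
    [0,0,0,0,0,0],
    [0,0,0,0,0,0],
    [0,0,0,0,0,0],
    [0,0,0,0,0,0],
    [0,0,0,0,0,0],
    [0,0,0,0,0,0]
  ],
  "hand": 0,
  "grip_force": 25
}}

```text
t: 25.07
ee_pos: [0.4155, 0.2685, 0.0426]
ee_rot: [-0.001, 0.265, 0.964, 0.0]
wrist_force: [0.3, 0.4, -1.4]
gripper_width: 0.018
grasp_force: 25.0
```

{"fn": "drive_tool", "kwargs": {
  "plan": [
    [0,0,-20,0,0,0],
    [0,0,-36,0,0,0],
    [0,0,-36,0,0,0],
    [0,0,-36,0,0,0],
    [0,0,-36,0,0,0],
    [0,0,-36,0,0,0],
    [0,0,-20,0,0,0],
    [0,0,0,0,0,-6.95],
    [0,0,0,0,0,-6.95],
    [0,0,0,0,0,-6.95],
    [0,0,0,0,0,-6.95],
    [0,0,0,0,0,-6.95],
    [0,0,0,0,0,-6.95],
    [0,0,0,0,0,-6.95],
    [0,0,0,0,0,-6.95],
    [0,0,0,0,0,-6.95],
    [0,0,0,0,0,-6.95],
    [0,0,0,0,0,0]
  ]
}}

```text
t: 26.57
ee_pos: [0.4157, 0.268, 0.2624]
ee_rot: [-0.001, -0.334, 0.943, 0.001]
wrist_force: [1.1, 0.1, -0.2]
gripper_width: 0.0182
grasp_force: 25.0
```

{"fn": "drive_tool", "kwargs": {
  "plan": [
    [0,-34,0,0,0,0],
    [0,-34,0,0,0,0],
    [0,-34,0,0,0,0],
    [0,-34,0,0,0,0],
    [0,-34,0,0,0,0],
    [0,-34,0,0,0,0],
    [0,-34,0,0,0,0],
    [0,-34,0,0,0,0],
    [0,0,0,0,0,0],
    [0,0,0,0,0,0]
  ]
}}

```text
t: 27.4
ee_pos: [0.587, 0.0541, 0.2612]
ee_rot: [-0.001, -0.328, 0.945, 0.001]
wrist_force: [-1.2, 0.4, 0.0]
gripper_width: 0.018
grasp_force: 25.0
```

```bash
python3 - <<'E'
from h import *
T=where(); fit()
im,P=snap("wrist"); save("w9",im,1); S=st(P)*1000
m=(S[...,0]>-152)&(S[...,0]<-90)&(abs(S[...,1])<50)&(S[...,2]>100)&(S[...,2]<150)
w=S[m]
for sg in(-1,1):
    q=w[sg*w[:,1]>15]; print("wall",sg,len(q),np.percentile(q,[5,50,95],axis=0).round(0).tolist() if len(q) else "")
m=(abs(S[...,1])<20)&(S[...,0]>-170)&(S[...,0]<-130)&(S[...,2]>145)&(S[...,2]<160); w=S[m]; print("rim",len(w),w.mean(0) if len(w) else "")
E
```

```text
t 27.4 stand mm [-77.4  -0.4 261.2] tool axes in stand x [-1.     0.009  0.001] z [-0.001  0.003 -1.   ] q [ 0.69  0.63 -1.3   1.66  0.62  1.34  1.52] F [-1.2  0.4  0. ] w 0.018 24.994831681251526
top dcentre mm [-2.6  0.9] ang 22.32 r 0.1938 [1.4 2.  0.9 0.4 0.6 0.6 1.1]
  stand posts mm [[164.5, -157.5, 158.5], [164.9, 158.2, 149.3]] yaw err -0.07
scene dcentre mm [ 2.9 -0.3] ang 22.31 r 0.1943 [0.6 0.3 0.4 0.4 0.3 0.3 0.5 0.5]
  stand posts mm [[174.4, -157.5, 149.4], [174.7, 159.0, 144.3]] yaw err -0.06
wall -1 981 [[-151.0, -35.0, 104.0], [-135.0, -31.0, 130.0], [-102.0, -17.0, 147.0]]
wall 1 911 [[-151.0, 17.0, 104.0], [-135.0, 30.0, 131.0], [-103.0, 34.0, 147.0]]
rim 405 [-1.52701516e+02  7.54082003e-02  1.49994208e+02]
```

View pics/w9.png

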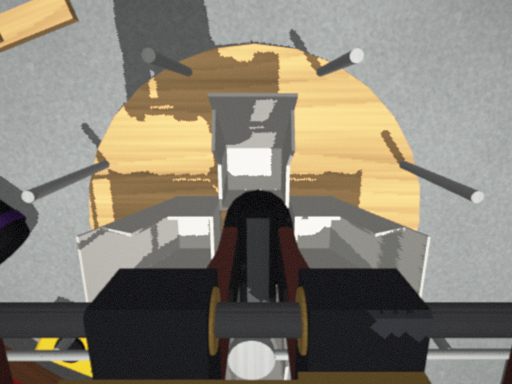

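The bin opening is centred at px (255,140) and the nozzle is aligned above it, with the walls at y ±32 and the rim at −152.7. I lower in stages while watching the force.

{"fn": "drive_tool", "kwargs": {
  "plan": [
    [-1.5,0.5,15,0,0,0],
    [0,0,25,0,0,0],
    [0,0,25,0,0,0],
    [0,0,25,0,0,0],
    [0,0,20,0,0,0],
    [0,0,15,0,0,0],
    [0,0,0,0,0,0]
  ]
}}

```text
t: 28.13
ee_pos: [0.5846, 0.0576, 0.1335]
ee_rot: [-0.003, -0.333, 0.943, 0.001]
wrist_force: [-0.3, 0.4, -1.4]
gripper_width: 0.018
grasp_force: 25.0
```

```bash
python3 -c "from h import *; where()"
```

```text
t 28.13 stand mm [-77.1   3.8 133.5] tool axes in stand x [-1.    -0.     0.005] z [-0.005  0.004 -1.   ] q [ 0.61  0.75 -1.19  1.79  0.76  1.15  1.42] F [-0.3  0.4 -1.4] w 0.018 24.994716346263885
```

{"fn": "drive_tool", "kwargs": {
  "plan": [
    [-1.5,-3.5,10,0,0,0],
    [0,0,15,0,0,0],
    [0,0,12,0,0,0],
    [0,0,8,0,0,0],
    [0,0,6,0,0,0],
    [0,0,0,0,0,0]
  ]
}}

```text
t: 28.63
ee_pos: [0.5902, 0.0557, 0.0863]
ee_rot: [-0.0, -0.332, 0.943, 0.0]
wrist_force: [-0.2, 0.0, -2.0]
gripper_width: 0.018
grasp_force: 36.6
```

```bash
python3 -c "from h import *; where()"
```

```text
t 28.63 stand mm [-73.9  -1.2  86.3] tool axes in stand x [-1.     0.001  0.001] z [-0.001  0.    -1.   ] q [ 0.58  0.8  -1.13  1.82  0.83  1.09  1.38] F [-0.2  0.  -2. ] w 0.018 36.64481189916842
```

{"fn": "drive_tool", "kwargs": {
  "plan": [
    [1.5,0.5,4,0,0,0],
    [0,0,4,0,0,0],
    [0,0,3,0,0,0],
    [0,0,0,0,0,0],
    [0,0,0,0,0,0]
  ]
}}

```text
t: 29.05
ee_pos: [0.5885, 0.0554, 0.0745]
ee_rot: [-0.001, -0.332, 0.943, 0.001]
wrist_force: [0.1, -0.6, -0.5]
gripper_width: 0.0178
grasp_force: 36.3
```

```bash
python3 -c "from h import *; where()"
```

```text
t 29.05 stand mm [-75.5  -0.4  74.5] tool axes in stand x [-1.     0.001  0.001] z [-0.001  0.002 -1.   ] q [ 0.58  0.82 -1.12  1.83  0.84  1.07  1.37] F [ 0.1 -0.6 -0.5] w 0.0178 36.26279746298678
```

{"fn": "drive_tool", "kwargs": {
  "plan": [
    [0,0,0.5,0,0,0],
    [0,0,0,0,0,0],
    [0,0,0,0,0,0],
    [0,0,0,0,0,0],
    [0,0,0,0,0,0]
  ],
  "hand": 0.34
}}

```text
t: 29.47
ee_pos: [0.5888, 0.0554, 0.0746]
ee_rot: [-0.0, -0.332, 0.943, 0.001]
wrist_force: [-0.0, 0.5, -0.2]
gripper_width: 0.03
grasp_force: 0.0
```

{"fn": "drive_tool", "kwargs": {
  "plan": [
    [0,0,-5,0,0,0],
    [0,0,-15,0,0,0],
    [0,0,-25,0,0,0],
    [0,0,-30,0,0,0],
    [0,0,-30,0,0,0],
    [0,0,-30,0,0,0],
    [0,0,-30,0,0,0],
    [20,0,-20,0,0,0],
    [35,0,0,0,0,0],
    [35,0,0,0,0,0],
    [0,0,0,0,0,0],
    [0,0,0,0,0,0]
  ]
}}

```text
t: 30.47
ee_pos: [0.5181, -0.0031, 0.2606]
ee_rot: [-0.001, -0.331, 0.944, -0.001]
wrist_force: [0.6, 0.0, 0.0]
gripper_width: 0.0298
grasp_force: 0.0
```

```bash
python3 - <<'E'
from h import *
T=where(); fit()
im,P=snap("wrist"); S=st(P)*1000
m=(S[...,0]>-115)&(S[...,0]<-45)&(abs(S[...,1])<25)&(S[...,2]>60)&(S[...,2]<110); w=S[m]; print("nozzle top",len(w),np.percentile(w,[2,50,98],axis=0).round(0).tolist() if len(w) else "")
a,P=snap("scene"); S=rk(P); m=(abs(S[...,0])<30)&(abs(S[...,1])<54)&(S[...,2]>228)&(S[...,2]<260); w=S[m]; print("hammer",len(w),np.percentile(w,[2,50,98],axis=0).round(0).tolist())
save("fin",np.hstack([a[100:384,100:340],im[60:344,130:370]]),1.6)
E
```

```text
t 30.47 stand mm [-166.9   -1.7  260.6] tool axes in stand x [-1.     0.004  0.002] z [-0.002 -0.001 -1.   ] q [ 0.92  0.51 -1.36  1.82  0.53  1.25  1.65] F [0.6 0.  0. ] w 0.0298 0.0
top dcentre mm [-2.6  0.8] ang 22.37 r 0.1937 [0.7 2.  1.  0.2 0.4 0.5 1. ]
  stand posts mm [[164.5, -157.5, 160.1], [164.7, 158.4, 148.4]] yaw err -0.04
scene dcentre mm [ 2.8 -0.3] ang 22.34 r 0.1943 [0.2 0.5 0.5 0.3 0.4 0.4 0.5 0.5]
  stand posts mm [[174.3, -157.4, 149.6], [174.7, 159.0, 146.4]] yaw err -0.06
nozzle top 1874 [[-111.0, -23.0, 62.0], [-67.0, 0.0, 92.0], [-45.0, 23.0, 99.0]]
hammer 98 [[-11.0, -39.0, 233.0], [-2.0, 11.0, 241.0], [9.0, 44.0, 244.0]]
```

View pics/fin.png

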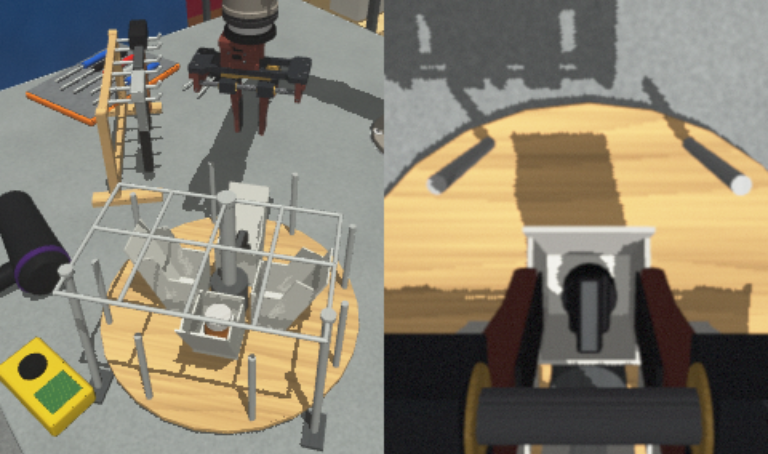

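The left half shows the jar in its bin at (220,318) and the tools on the rack. The right half shows the nozzle upright in the hammer's bin at (590,305), with its top at 92 mm (30 + 64). The gripper is clear of everything.

```bash
python3 -c "
from bench import r; print(r.job_done())"
```

```text
the job is handed in; nothing more can be done
None
```

The job is handed in at about 31 s of the allowed 72 s: the hammer's bin faces front to within about 0.2°, the hammer hangs on the empty hooks, the nozzle stands in its bin, and the jar and neighbouring tools look undisturbed. The hand-in gave no verdict.

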